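# Shuttle the red tablet carrier to the checking place

## Robot

A 6-joint arm with a two-finger parallel gripper is mounted at the origin on a cart in front of the work surface, level with it; the furniture and walls round the work are solid. World frame = base frame: x ahead of the robot, y to its left, z up, the work surface at z = 0. Lengths are in m, angles in rad, forces in N, time in s.
With the tool pointing down it reaches from about 0.25 to 0.775 m from the base axis. Payload 8.9 kg.
Tool frame: the origin (TCP) lies on the centre line of the jaws, within the pads' length; the fingertips stand 17 mm ahead of it and the grasp point (between the pads) lies 2 mm behind it; z points along the fingers, y is the line along which they close (so a half turn about z gives the same grasp; the last joint's range is limited). The gripper opens to 85 mm and grips with 20 to 120 N. Pads are 22 mm wide; open, the fingers measure 114 mm over their backs; the gripper's body (76 mm by 85 mm) begins 54 mm behind the grasp point. The pads swing forward as they close: fully open they stand 13 mm farther back than shut.
Start: joints at [-1.444, 0.291, -0.153, 1.127, 0, 1.431], TCP at [0.138, -0.507, 0.248] pointing down, gripper open.
Joint ranges: [-2.52, 2.52], [-0.91, 1.74], [-1.3, 1.37], [-1.96, 2.02], [-1.52, 1.47], [-3.14, 3.14]. Speed limits (rad/s): [2.22, 2.22, 2.79, 3.14, 3.14, 3.14].

## Interface

Orientations are given as a unit quaternion [w, x, y, z].
In Python, from station import monitor, get_image, job gives the robot as it stands. The module is installed in compiled form; this text tells all that it offers.
- The arm moves only by the tool drive_tool, never from a script. Its argument "increments" is a list that holds one entry, the list of rows, each a list of 7 numbers: the shift along the tool's x, y, z in units of 100 mm (1.0 is 100 mm), then the turn, a rotation vector about the tool's x, y, z in units of pi/2 rad (1.0 is pi/2 rad), then the closure in counts, from 0 (fully open) to 255 (shut). In form: [[[tx, ty, tz, wx, wy, wz, fingers], ...]]. A call has 1 to 20 rows; each row is the pose to reach, as a shift and turn from the pose commanded when the call began, along the tool's axes at that moment; what a row does not reach only later rows make up. A row lasts 1/8 s, in which the tool goes at most 62.5 mm and 10.7 degrees, less where a joint would pass 70% of its speed; a pose out of reach is approached as far as the arm can. A call with a number of a shift or a turn outside -1 to 1 is refused whole. A call with a gripper value outside its range is refused whole. The fingers move at their own pace and stop on an object; the grip force is fixed at half the most. Time passes only in rows, so rows that repeat a pose let the fingers close. It gives the time, the measured TCP pose, the force, the opening and the grip force at its end, in the units of the state.
- monitor.get_obs(): the state, without advancing time (a new reading comes with each control period).
- get_image(name): name is "scene" or "top" or "wrist"; returns a dict with "pixels" (384x512x3 uint8, blue, green, red), "fovy" (degrees; the focal length in pixels is half the picture's height over the tangent of half this angle, whatever the lens; pixels are square), "cx", "cy" (the principal point, pixels), "k1" (the pictures are not rectified: a ray, as slopes to the right and down, at radius r is drawn at 1 + k1 r^2 times it, then the intrinsics apply), "world_from_camera" (4x4, takes a point from camera to world coordinates). Camera axes: x right, y down, z forward; pixel columns grow to the right and rows downward; lengths in m; the calibration is good to about 2 mm. A picture is of the moment at which its call begins. There is no depth.
- job.sign_off(): hands the job in; it is judged then, once.
The state is a dict: "time_s": time; "joint_positions": joint angles; "dq": joint speeds; "effort": joint torques, N m; "eef_pos": TCP position; "tool_rot": TCP orientation; "force": force on the tool from outside, world axes, zero at the start; "moment": the same for the moment, N m; "gripper_width": opening from 0.0 (shut) to 1.0 (fully open); "gripper_force": force on a finger pad.
Only numpy, scipy, OpenCV 4.12 (cv2) and the standard library are available. Lean on these libraries where they do the work, as an engineer would, in place of code of your own. Each camera call takes 0.05 s, during which the arm holds its last target. There are 200 camera calls.

## Task

Bring the red tablet carrier to the checking place, the corner of the shuttle tray marked with green: slide the carriers one at a time into whichever place is empty, first the one standing in the green corner, then the red one, then the third into the place that red left. Slide each right home until it bears on the rubber buffer at the end of its way, keep it gently pressed there with about 7 N for half a second, and never ram a buffer (stay under 11 N). Do not lift carriers out of the tray, leave each one home and released, and leave the jar, beaker and bottle round the tray alone.

Things in the scene. Friction and masses are not known exactly. Their poses are not given: they have to be found in the camera images.
- shuttle: Square aluminium shuttle tray, fixed: outside 184 mm, inside 168 mm, walls 24 mm high, floor 4 mm thick, no ribs inside. Origin: centre of its underside on the worktop; x, y parallel to its walls, z up. Four places, two by two: A, B, C, D. Slides wanted: A to D along the tray's +x, then B to A along +y, then C to B along -x, each 71 to 91 mm, straight: walls and the others are then clear.
- place_a (a point): Place A, the green corner (green on the wall tops and a dot on the floor), at tray (-42, +34) mm on the tray's floor. Blue or yellow starts here, within 2 mm.
- place_b (a point): Place B, at tray (-34, -42) mm on the tray's floor. Red starts here, within 2 mm.
- place_c (a point): Place C, at tray (+42, -42) mm on the tray's floor. Yellow or blue starts here, within 2 mm. Empty at the end.
- place_d (a point): Place D, at tray (+42, +34) mm on the tray's floor. Empty at the start.
- red_grip (a point): Loose carrier, 0.3 kg, slippery underside (friction 0.08): white plate 64 x 64 x 14 mm, four wells, upright red grip post 20 x 20 mm, 40 mm tall, at its centre, all square to the tray. This point: on the post's axis, 41 mm above the plate's underside (27 above its upper face, 13 below the post's top); grasp here. It starts at place B and must finish at A.
- blue_grip (a point): Loose carrier, 0.3 kg, slippery underside (friction 0.08): white plate 64 x 64 x 14 mm, four wells, upright blue grip post 20 x 20 mm, 40 mm tall, at its centre, all square to the tray. This point: on the post's axis, 41 mm above the plate's underside (27 above its upper face, 13 below the post's top); grasp here. It starts at A or C.
- yellow_grip (a point): Loose carrier, 0.3 kg, slippery underside (friction 0.08): white plate 64 x 64 x 14 mm, four wells, upright yellow grip post 20 x 20 mm, 40 mm tall, at its centre, all square to the tray. This point: on the post's axis, 41 mm above the plate's underside (27 above its upper face, 13 below the post's top); grasp here. It starts at C or A.
- stop_1: Stop at the end of the slide A to D; this fixed point is on the wall's inner face at the tray's underside. Its rubber buffer (30 mm wide, z 6 to 17 mm) faces the tray's -x; a screw sets its face 3 to 15 mm in from the wall, differently each time and not measured: feel for it. It yields 1 mm per 5 N for 4 mm, then is hard. Home: the plate bears on it.
- stop_2: Stop at the end of the slide B to A; this fixed point is on the wall's inner face at the tray's underside. Its rubber buffer (30 mm wide, z 6 to 17 mm) faces the tray's -y; a screw sets its face 3 to 15 mm in from the wall, differently each time and not measured: feel for it. It yields 1 mm per 5 N for 4 mm, then is hard. Home: the plate bears on it.
- stop_3: Stop at the end of the slide C to B; this fixed point is on the wall's inner face at the tray's underside. Its rubber buffer (30 mm wide, z 6 to 17 mm) faces the tray's +x; a screw sets its face 3 to 15 mm in from the wall, differently each time and not measured: feel for it. It yields 1 mm per 5 N for 4 mm, then is hard. Home: the plate bears on it.
- jar_a_mid (a point): Bystander, left of the tray: white ointment jar with a white lid, 62 x 62 x 58 mm, upright; the point is at its centre.
- beaker_a_mid (a point): Bystander, right of the tray: empty clear beaker, 55 x 55 x 70 mm, upright; the point is at its centre.
- amber_0_mid (a point): Bystander, beyond the tray: brown bottle with a black cap, 48 x 48 x 100 mm, upright; the point is at its centre.

How it is judged:
On the way, in this order (a step that is already met when the one before it is completed fails the run):
1. the carrier from the green corner is pressed home at place D (over 2.5 N on stop_1), red and the third still in their places (((x of blue_grip in the frame of shuttle between 0.033 and 0.055 m and y of blue_grip in the frame of shuttle between 0.026 and 0.056 m and contact force between blue and stop_1 above 2.5 N and x of red_grip in the frame of shuttle between -0.056 and -0.026 m and y of red_grip in the frame of shuttle between -0.056 and -0.026 m and x of yellow_grip in the frame of shuttle between 0.026 and 0.056 m and y of yellow_grip in the frame of shuttle between -0.056 and -0.026 m) or (x of yellow_grip in the frame of shuttle between 0.033 and 0.055 m and y of yellow_grip in the frame of shuttle between 0.026 and 0.056 m and contact force between yellow and stop_1 above 2.5 N and x of red_grip in the frame of shuttle between -0.056 and -0.026 m and y of red_grip in the frame of shuttle between -0.056 and -0.026 m and x of blue_grip in the frame of shuttle between 0.026 and 0.056 m and y of blue_grip in the frame of shuttle between -0.056 and -0.026 m))), for 0.25 s.
2. the red carrier is pressed home in the green corner (over 2.5 N on stop_2), the third still in its place (((x of red_grip in the frame of shuttle between -0.056 and -0.026 m and y of red_grip in the frame of shuttle between 0.033 and 0.055 m and contact force between red and stop_2 above 2.5 N and x of blue_grip in the frame of shuttle between 0.033 and 0.055 m and y of blue_grip in the frame of shuttle between 0.026 and 0.056 m and x of yellow_grip in the frame of shuttle between 0.026 and 0.056 m and y of yellow_grip in the frame of shuttle between -0.056 and -0.026 m) or (x of red_grip in the frame of shuttle between -0.056 and -0.026 m and y of red_grip in the frame of shuttle between 0.033 and 0.055 m and contact force between red and stop_2 above 2.5 N and x of yellow_grip in the frame of shuttle between 0.033 and 0.055 m and y of yellow_grip in the frame of shuttle between 0.026 and 0.056 m and x of blue_grip in the frame of shuttle between 0.026 and 0.056 m and y of blue_grip in the frame of shuttle between -0.056 and -0.026 m))), for 0.25 s.
3. the third carrier is pressed home in the place that red left (over 2.5 N on stop_3) (((x of yellow_grip in the frame of shuttle between -0.055 and -0.033 m and y of yellow_grip in the frame of shuttle between -0.056 and -0.026 m and contact force between yellow and stop_3 above 2.5 N and x of blue_grip in the frame of shuttle between 0.033 and 0.055 m and y of blue_grip in the frame of shuttle between 0.026 and 0.056 m and x of red_grip in the frame of shuttle between -0.056 and -0.026 m and y of red_grip in the frame of shuttle between 0.033 and 0.055 m) or (x of blue_grip in the frame of shuttle between -0.055 and -0.033 m and y of blue_grip in the frame of shuttle between -0.056 and -0.026 m and contact force between blue and stop_3 above 2.5 N and x of yellow_grip in the frame of shuttle between 0.033 and 0.055 m and y of yellow_grip in the frame of shuttle between 0.026 and 0.056 m and x of red_grip in the frame of shuttle between -0.056 and -0.026 m and y of red_grip in the frame of shuttle between 0.033 and 0.055 m))), for 0.25 s.
At the end, for the whole second after the job is handed in: red stands in the green place A, one of blue and yellow in D, the other in B, each post's axis 33 to 55 mm from the tray's centre along its slide, 26 to 56 mm across it; all flat on the tray's floor (points below 50 mm), released and at rest (((x of blue_grip in the frame of shuttle between 0.033 and 0.055 m and y of blue_grip in the frame of shuttle between 0.026 and 0.056 m and x of red_grip in the frame of shuttle between -0.056 and -0.026 m and y of red_grip in the frame of shuttle between 0.033 and 0.055 m and x of yellow_grip in the frame of shuttle between -0.055 and -0.033 m and y of yellow_grip in the frame of shuttle between -0.056 and -0.026 m) or (x of yellow_grip in the frame of shuttle between 0.033 and 0.055 m and y of yellow_grip in the frame of shuttle between 0.026 and 0.056 m and x of red_grip in the frame of shuttle between -0.056 and -0.026 m and y of red_grip in the frame of shuttle between 0.033 and 0.055 m and x of blue_grip in the frame of shuttle between -0.055 and -0.033 m and y of blue_grip in the frame of shuttle between -0.056 and -0.026 m)) and linear speed of each of red, blue, yellow below 0.02 m/s and height (world z) of each of red_grip, blue_grip, yellow_grip below 0.05 m); the robot touches nothing.
It fails at once if a buffer stop is rammed (over 11 N) (contact force between anything else and stop_1 above 11 N or contact force between anything else and stop_2 above 11 N or contact force between anything else and stop_3 above 11 N).
It fails at once if a carrier is lifted more than 10 mm off the tray's floor (height (world z) of any of red_grip, blue_grip, yellow_grip above 0.055 m).
It fails at once if jar, beaker or bottle is moved more than 12 mm (distance of any of jar_a_mid, beaker_a_mid, amber_0_mid from where it was at the start of the episode above 0.012 m).
It also fails if it takes over 67 s, if anything falls off the work surface, if the arm or the gripper's body presses on something with over 40 N, if the wrist force passes 120 N, or if a joint passes its speed limit or range.

## Working session

There is one attempt and no reset: what is moved stays moved. The work goes in short steps, Python scripts to look and compute and a tool call to move; the robot and the scene stay as the last step left them, time stands still between calls to the robot, and variables do not carry over. Pictures are saved under pics/ and viewed, at most 10 in all, crops included, and the job is handed in when it is done.

Besides the shell and the picture viewer there is one more tool, called after "Request:" as name(argument=value, ...) on one line, values as JSON. drive_tool: Moves the arm, as the interface text tells. Shifts and turns lie within -1 to 1; 1 stands for 100 mm of shift or pi/2 rad of turn. Its arguments: {"type":"object","properties":{"increments":{"type":"array"}},"required":["increments"]}

```bash
mkdir -p pics
cat > h.py <<'E'
import numpy as np, cv2
from station import monitor, get_image, job
def ray(im,u,v):
    h=im["pixels"].shape[0]; f=h/2/np.tan(np.radians(im["fovy"])/2)
    d=np.array([(u-im["cx"])/f,(v-im["cy"])/f]); s=d.copy()
    for _ in range(20): s=d/(1+im["k1"]*(s@s))
    T=np.array(im["world_from_camera"]); return T[:3,3],T[:3,:3]@np.array([s[0],s[1],1])
def onz(im,u,v,z):
    o,d=ray(im,u,v); return o+d*(z-o[2])/d[2]
def blobs(im,lo,hi,amin=60):
    m=cv2.inRange(cv2.cvtColor(im["pixels"],cv2.COLOR_BGR2HSV),lo,hi)
    n,l,st,c=cv2.connectedComponentsWithStats(m)
    return [(st[i].tolist(),c[i].round(1).tolist()) for i in range(1,n) if st[i][4]>=amin],m
E
python3 - <<'E'
from h import *
a=get_image("top");b=get_image("scene")
cv2.imwrite("pics/t.png",a["pixels"]);cv2.imwrite("pics/s.png",b["pixels"])
for i in(a,b): print(i["fovy"],i["k1"],np.round(i["world_from_camera"],3).tolist())
for n,lo,hi in[("r",(0,120,60),(8,255,255)),("r2",(172,120,60),(180,255,255)),("b",(100,120,60),(130,255,255)),("y",(20,120,80),(35,255,255)),("g",(40,80,50),(85,255,255))]:
  for i in(a,b): print(n,blobs(i,lo,hi,25)[0])
print(monitor.get_obs())
E
```

```text
52.845838363743596 -0.11783223234448491 [[0.025, -0.981, 0.193, 0.409], [-1.0, -0.024, 0.006, -0.084], [-0.002, -0.193, -0.981, 0.886], [0.0, 0.0, 0.0, 1.0]]
55.65678233661473 0.02299876251743319 [[0.844, -0.238, 0.48, 0.157], [-0.535, -0.415, 0.736, -0.733], [0.024, -0.878, -0.477, 0.465], [0.0, 0.0, 0.0, 1.0]]
r [([240, 221, 14, 15, 121], [246.3, 227.9])]
r [([108, 90, 14, 8, 33], [114.6, 93.7]), ([220, 188, 9, 8, 44], [224.2, 190.3])]
r2 [([52, 40, 16, 13, 66], [59.0, 47.1])]
r2 []
b [([127, 102, 13, 9, 50], [132.8, 106.3]), ([253, 190, 15, 15, 96], [259.5, 195.9])]
b [([253, 186, 8, 4, 31], [256.6, 187.5])]
y [([11, 114, 15, 17, 162], [17.2, 121.6]), ([208, 211, 11, 14, 91], [212.5, 216.6])]
y [([215, 173, 9, 5, 34], [219.2, 175.5])]
g [([185, 204, 11, 21, 62], [189.9, 213.9]), ([187, 227, 20, 11, 56], [196.2, 232.1])]
g []
{'time_s': 0.1, 'joint_positions': array([-1.44430322e+00,  2.91251716e-01, -1.54011615e-01,  1.12671287e+00,
        2.88165320e-05,  1.43151862e+00]), 'dq': array([ 0.00176998, -0.00178159,  0.00226898, -0.00032639,  0.00229818,
       -0.00066826]), 'effort': array([ 1.23787231e-03, -5.37980783e+01,  3.31918609e+01,  9.29503731e-03,
       -2.15594500e-04, -1.26576424e-05]), 'eef_pos': array([ 0.13787079, -0.50620177,  0.24778994]), 'tool_rot': array([-5.89831141e-04,  9.91183548e-01,  1.32494624e-01,  1.81789861e-05]), 'force': array([-0.54478856, -0.74773629,  0.12392542]), 'moment': array([0.04148116, 0.00878359, 0.00140068]), 'gripper_force': 0.0, 'gripper_width': 1.0047376908889907}
```

View pics/t.png

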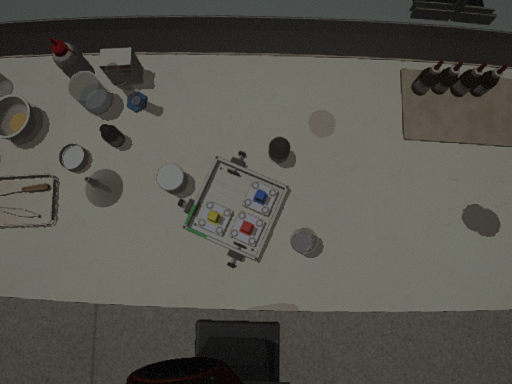

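View pics/s.png

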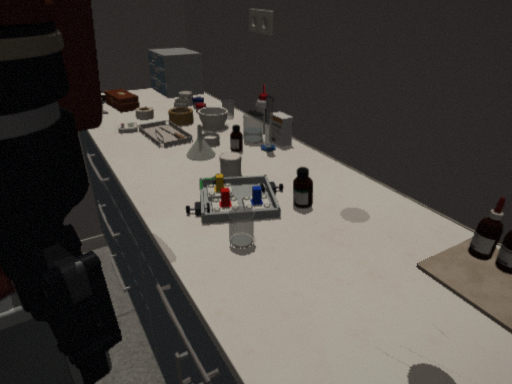

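The top view shows yellow at (213,217) in the green corner A, red at (246,228) in B and blue at (260,196) in C. D, near (230,183), is empty. The jar is at (172,178), the beaker at (304,241) and the bottle at (279,149).

```bash
cat >> h.py <<'E'
def fit(P,Q):  # rigid 2D: world = R p + t
    P=np.array(P,float);Q=np.array(Q,float);p=P-P.mean(0);q=Q-Q.mean(0)
    th=np.arctan2((p[:,0]*q[:,1]-p[:,1]*q[:,0]).sum(),(p*q).sum())
    R=np.array([[np.cos(th),-np.sin(th)],[np.sin(th),np.cos(th)]]);t=Q.mean(0)-R@P.mean(0)
    return th,R,t,(P@R.T+t-Q)
E
python3 - <<'E'
from h import *
a=get_image("top")
pts=[(212.5,216.6),(246.3,227.9),(259.5,195.9)]
Q=[onz(a,*p,.054)[:2] for p in pts]
th,R,t,e=fit([(-.042,.034),(-.034,-.042),(.042,-.042)],Q)
print(np.round(Q,4).tolist(),th,t,e*1e3)
for n,p,z in[("jar",(172,178),.058),("beaker",(304,241),.06),("bottle",(279,149),.1)]: print(n,onz(a,*p,z), R.T@(onz(a,*p,z)[:2]-t))
o=monitor.get_obs()
from scipy.spatial.transform import Rotation as Ro
q=o["tool_rot"];M=Ro.from_quat([q[1],q[2],q[3],q[0]]).as_matrix();print(M.round(3))
for n in (t,): print("to tray centre, tool axes",M.T@(np.array([*t,.248])-o["eef_pos"]))
w=get_image("wrist");print(w["fovy"],np.round(M.T@(np.array(w["world_from_camera"])[:3,3]-o["eef_pos"]),3),np.round(M.T@np.array(w["world_from_camera"])[:3,:3],3))
E
```

```text
[[0.5111, 0.0176], [0.4884, -0.0565], [0.5592, -0.0833]] -0.3862356499837821 [ 0.53635948 -0.02957829] [[-0.82322314  0.14723513]
 [ 0.60380397  0.84483294]
 [ 0.21941917 -0.99206808]]
jar [0.59394557 0.11108105 0.058     ] [0.000357   0.15199039]
beaker [ 0.4627545  -0.18046613  0.06      ] [-0.01134271 -0.16749978]
bottle [ 0.65295999 -0.12233833  0.1       ] [ 0.14295407 -0.04200286]
[[ 0.965  0.263 -0.   ]
 [ 0.263 -0.965  0.001]
 [ 0.    -0.001 -1.   ]]
to tray centre, tool axes [ 5.09733350e-01 -3.55295188e-01  2.74621460e-04]
63.613047342794715 [ 0.071  0.    -0.126] [[-0.    -0.96  -0.279]
 [ 1.    -0.    -0.   ]
 [ 0.    -0.279  0.96 ]]
```

Pattern fit residuals are under 1 mm, with tray centre (0.536, -0.030) and yaw -22.1°. I'll move over the tray and turn the tool so that tool x = tray +y and tool y = tray +x.

Request:
drive_tool(increments=[[[0.5,-0.36,0,0,0,0,0],[1,-0.72,0,0,0,0,0],[1,-0.72,0,0,0,0,0]]])

```text
time_s: 0.57
eef_pos: [0.2172, -0.4078, 0.2484]
tool_rot: [-0.001, 0.991, 0.135, 0.0]
force: [0.7, -0.4, -0.1]
gripper_width: 0.995
gripper_force: 0.0
```

Request:
drive_tool(increments=[[[0.5,-0.36,0,0,0,0,0],[1,-0.72,0,0,0,0,0],[1,-0.72,0,0,0,0,0]]])

```text
time_s: 0.95
eef_pos: [0.2947, -0.3127, 0.2484]
tool_rot: [-0.0, 0.991, 0.135, 0.0]
force: [-0.5, -1.2, 0.4]
gripper_width: 1.0
gripper_force: 0.0
```

Request:
drive_tool(increments=[[[0.5,-0.36,0,0,0,0,0],[1,-0.72,0,0,0,0,0],[1,-0.72,0,0,0,0,0]]])

```text
time_s: 1.32
eef_pos: [0.3723, -0.2176, 0.2483]
tool_rot: [-0.0, 0.991, 0.135, 0.0]
force: [-0.6, -0.3, -0.3]
gripper_width: 0.996
gripper_force: 0.0
```

Request:
drive_tool(increments=[[[0.5,-0.36,0,0,0,0,0],[1,-0.72,0,0,0,0,0],[1,-0.72,0,0,0,0,0]]])

```text
time_s: 1.7
eef_pos: [0.4499, -0.1225, 0.2481]
tool_rot: [0.0, 0.991, 0.134, 0.0]
force: [-0.3, -0.5, 0.6]
gripper_width: 1.0
gripper_force: 0.0
```

Request:
drive_tool(increments=[[[0.5,-0.36,0,0,0,0,0],[1,-0.72,0,0,0,0,0],[1,-0.72,0,0,0,0,0]]])

```text
time_s: 2.08
eef_pos: [0.5275, -0.0275, 0.2478]
tool_rot: [0.0, 0.991, 0.134, 0.0]
force: [0.3, -0.1, 0.1]
gripper_width: 1.001
gripper_force: 0.0
```

Request:
drive_tool(increments=[[[0.28,-0.19,0,0,0,-0.1,0],[0.28,-0.19,0,0,0,-0.2,0],[0.28,-0.19,0,0,0,-0.3,0],[0.28,-0.19,0,0,0,-0.4,0],[0.28,-0.19,0,0,0,-0.5,0],[0.28,-0.19,0,0,0,-0.585,0],[0.28,-0.19,0,0,0,-0.585,0],[0.28,-0.19,0,0,0,-0.585,0]]])

```text
time_s: 3.08
eef_pos: [0.5476, -0.0037, 0.2483]
tool_rot: [0.0, 0.831, 0.556, -0.0]
force: [-0.1, -1.4, -0.2]
gripper_width: 0.999
gripper_force: 0.0
```

Run:
```python
from h import *
w=get_image("wrist");cv2.imwrite("pics/w1.png",w["pixels"])
import pickle;pickle.dump(w,open("w1.pkl","wb"))
for n,lo,hi in[("r",(0,120,60),(8,255,255)),("r2",(172,120,60),(180,255,255)),("b",(100,120,60),(130,255,255)),("y",(20,120,80),(35,255,255)),("g",(40,80,50),(85,255,255))]:
  print(n,[(x,onz(w,*x[1],.058).round(4)) for x in blobs(w,lo,hi,60)[0]])
```

```text
r [(([219, 208, 23, 30, 614], [229.7, 221.8]), array([ 0.4985, -0.0457,  0.058 ]))]
r2 []
b [(([282, 208, 23, 29, 435], [293.8, 222.0]), array([ 0.5635, -0.0728,  0.058 ]))]
y [(([210, 145, 24, 27, 581], [221.1, 157.2]), array([0.5192, 0.0233, 0.058 ]))]
g [(([184, 106, 44, 6, 224], [205.8, 108.9]), array([0.525 , 0.0734, 0.058 ])), (([176, 116, 7, 43, 193], [179.3, 136.3]), array([0.4887, 0.0592, 0.058 ]))]
```

View pics/w1.png

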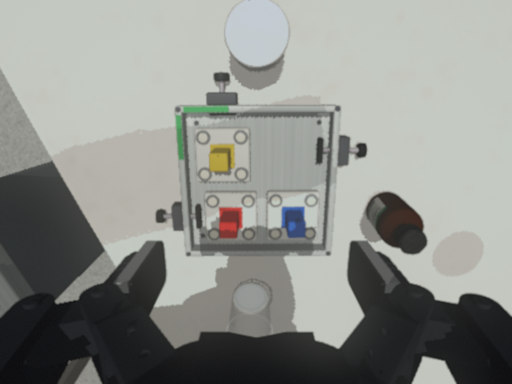

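The wrist view shows the tray square to the image, with corners about (178,107), (340,106), (333,254) and (187,254). Yellow is at (221,157), red at (230,222) and blue at (294,222), and place D is empty. The jar, bottle and beaker stand clear.

Run:
```python
from h import *
import pickle;w=pickle.load(open("w1.pkl","rb"))
g=cv2.cvtColor(w["pixels"],cv2.COLOR_BGR2GRAY)
c=np.array([[178,107],[340,106],[333,254],[187,254]],np.float32)
W=np.array([onz(w,*p,.024)[:2] for p in c])
print("sides",[round(float(np.linalg.norm(W[i]-W[i-1])),4) for i in range(4)])
h=.092;th,R,t,e=fit([(-h,h),(h,h),(h,-h),(-h,-h)],W)
print("tray",th,t,(e*1e3).round(1).tolist())
nom={"y":(-.042,.034),"r":(-.034,-.042),"b":(.042,-.042)};Q=[]
for n,lo,hi in[("y",(20,110,50),(35,255,255)),("r",(0,120,40),(8,255,255)),("b",(100,110,40),(130,255,255))]:
  m=blobs(w,lo,hi)[1];m=cv2.morphologyEx(m,cv2.MORPH_OPEN,np.ones((5,5),np.uint8))
  ys,xs=np.nonzero(m);bot=ys.max()+.5
  s=ys>bot-9;u=(np.median([xs[ys==r].min() for r in range(int(bot)-8,int(bot)-1)])+np.median([xs[ys==r].max() for r in range(int(bot)-8,int(bot)-1)]))/2
  p=onz(w,u,bot,.058)[:2]+R@[0,.010];Q.append(p)
  print(n,u,bot,xs.min(),xs.max(),ys.min(),p.round(4),"tray",(R.T@(p-t)*1e3).round(1))
th2,R2,t2,e2=fit(list(nom.values()),Q);print("posts",th2,t2,(e2*1e3).round(1).tolist())
z=np.hstack([w["pixels"][90:270,165:350]]);cv2.imwrite("pics/w1z.png",cv2.resize(z,None,fx=3.2,fy=3.2,interpolation=cv2.INTER_CUBIC))
```

```text
sides [0.179, 0.1781, 0.1801, 0.1839]
tray -0.3847288890291062 [ 0.54132345 -0.02842967] [[-1.6, 3.1], [3.9, 0.9], [-0.8, -1.5], [-1.4, -2.5]]
y 219.0 171.5 210 233 145 [0.5147 0.0196] tray [-42.7  34.5]
r 228.0 237.5 219 241 208 [ 0.4929 -0.0529] tray [-35.7 -40.9]
b 296.0 236.5 283 304 207 [ 0.5635 -0.0807] tray [ 40.2 -40.1]
posts -0.38438635106100383 [ 0.5404649  -0.02683084] [[-0.5, 0.9], [0.3, -0.1], [0.2, -0.8]]
```

View pics/w1z.png

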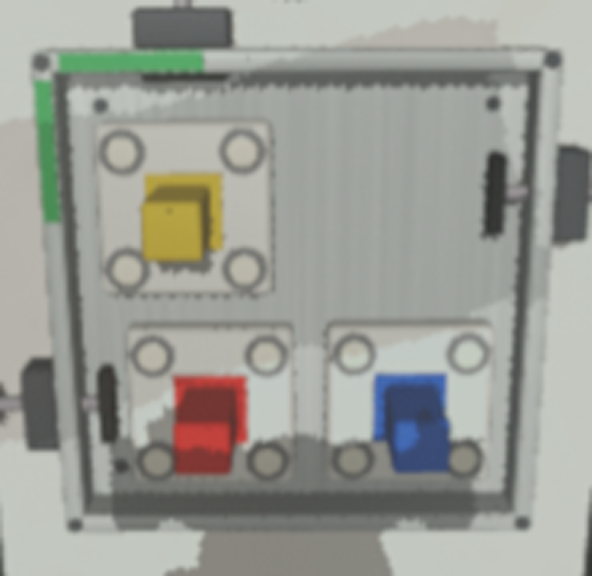

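Request:
drive_tool(increments=[[[0.05,-0.2,0.4,0,0,0,110],[0.09,-0.39,0.8,0,0,0,110],[0.09,-0.39,1,0,0,0,110],[0.09,-0.39,1,0,0,0,110],[0.09,-0.39,1,0,0,0,110]]])

```text
time_s: 3.75
eef_pos: [0.5159, 0.0205, 0.1492]
tool_rot: [0.0, 0.83, 0.558, 0.001]
force: [0.1, 0.6, 1.0]
gripper_width: 0.567
gripper_force: 0.0
```

Run:
```python
from h import *
w=get_image("wrist");o=monitor.get_obs();print(o["eef_pos"],o["tool_rot"],o["gripper_width"],o["force"])
cv2.imwrite("pics/w2.png",w["pixels"])
for n,p in [("y",(.5147,.0196)),("r",(.4929,-.0529)),("b",(.5635,-.0807))]:
  T=np.linalg.inv(np.array(w["world_from_camera"]));c=T[:3,:3]@[*p,.058]+T[:3,3];print(n,c[:2]/c[2]*(192/np.tan(np.radians(w["fovy"])/2))+[w["cx"],w["cy"]])
```

```text
[0.51604928 0.02053746 0.14941395] [6.08111611e-04 8.29840280e-01 5.58000227e-01 6.96950658e-04] 0.5650546239051183 [-0.61316989  0.30183305 -0.21164233]
y [255.25649949 201.58877721]
r [264.28168921 290.3432804 ]
b [358.42181375 289.29641995]
```

View pics/w2.png

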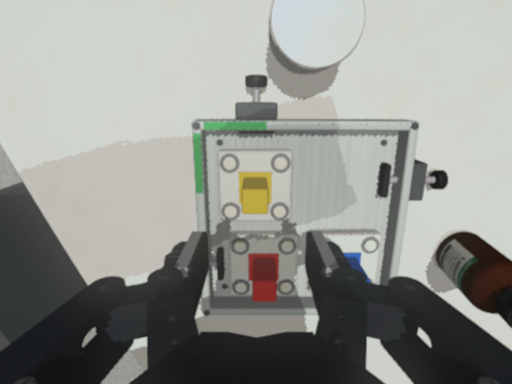

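The yellow post top is at (255,202), within 1 px of the prediction, and centred between the fingers. I'll go down and close.

Request:
drive_tool(increments=[[[-0.01,-0.01,0.3,0,0,0,110],[-0.01,-0.01,0.6,0,0,0,110],[-0.01,-0.01,0.85,0,0,0,110],[-0.01,-0.01,1,0,0,0,110],[-0.01,-0.01,1,0,0,0,110]]])

```text
time_s: 4.42
eef_pos: [0.5137, 0.0202, 0.0481]
tool_rot: [-0.0, 0.83, 0.558, -0.0]
force: [0.0, -0.7, 0.7]
gripper_width: 0.567
gripper_force: 0.0
```

Request:
drive_tool(increments=[[[0,0,0.05,0,0,0,110],[0,0,0.05,0,0,0,110],[0,0,0.05,0,0,0,160],[0,0,0.05,0,0,0,180],[0,0,0.05,0,0,0,255],[0,0,0.05,0,0,0,255],[0,0,0.05,0,0,0,255],[0,0,0.05,0,0,0,255],[0,0,0.05,0,0,0,255]]])

```text
time_s: 5.55
eef_pos: [0.5141, 0.0203, 0.0437]
tool_rot: [0.0, 0.83, 0.558, 0.0]
force: [-1.3, -0.6, 5.3]
gripper_width: 0.221
gripper_force: 59.4
```

Gripped on the post at 0.22 opening, about 19 mm. Before sliding, I'll estimate the stop faces from the saved picture.

Run:
```python
from h import *
import pickle;w=pickle.load(open("w1.pkl","rb"))
th=-.3845;R=np.array([[np.cos(th),-np.sin(th)],[np.sin(th),np.cos(th)]]);t=np.array([.5406,-.0270])
f=lambda c,r,z:((R.T@(onz(w,165+c/3.2,90+r/3.2,z)[:2]-t))*1e3).round(1)
print("stop1 face",f(485,195,.017),"inner wall",f(521,200,.024),"stop2 face",f(183,80,.017),"stop3 face",f(116,400,.017),f(84,400,.024))
```

```text
stop1 face [67.7 37.9] inner wall [79.3 37.2] stop2 face [-40.5  79.3] stop3 face [-70.7 -40.5] [-81.5 -37.8]
```

Request:
drive_tool(increments=[[[0,0.05,-0.005,0,0,0,255],[0,0.12,-0.005,0,0,0,255],[0,0.2,-0.005,0,0,0,255],[0,0.28,-0.005,0,0,0,255],[0,0.36,-0.005,0,0,0,255],[0,0.44,-0.005,0,0,0,255],[0,0.52,-0.005,0,0,0,255],[0,0.58,-0.005,0,0,0,255],[0,0.62,-0.005,0,0,0,255],[0,0.62,-0.005,0,0,0,255],[0,0.62,-0.005,0,0,0,255]]])

```text
time_s: 6.92
eef_pos: [0.5711, -0.003, 0.0438]
tool_rot: [-0.0, 0.83, 0.558, -0.0]
force: [0.4, -0.8, -1.8]
gripper_width: 0.223
gripper_force: 58.7
```

Request:
drive_tool(increments=[[[0,0.04,0,0,0,0,255],[0,0.08,0,0,0,0,255],[0,0.08,0,0,0,0,255],[0,0.08,0,0,0,0,255]]])

```text
time_s: 7.42
eef_pos: [0.5786, -0.0061, 0.0438]
tool_rot: [-0.0, 0.83, 0.558, -0.0]
force: [0.4, -0.3, -1.5]
gripper_width: 0.223
gripper_force: 58.7
```

Request:
drive_tool(increments=[[[0,0.008,0,0,0,0,255],[0,0.015,0,0,0,0,255],[0,0.015,0,0,0,0,255]]])

```text
time_s: 7.8
eef_pos: [0.58, -0.0066, 0.0438]
tool_rot: [-0.0, 0.83, 0.558, -0.0]
force: [-0.7, 0.7, -2.9]
gripper_width: 0.228
gripper_force: 58.8
```

Request:
drive_tool(increments=[[[0,0.005,0,0,0,0,255],[0,0.01,0,0,0,0,255],[0,0.01,0,0,0,0,255]]])

```text
time_s: 8.18
eef_pos: [0.5809, -0.0071, 0.0438]
tool_rot: [-0.0, 0.83, 0.558, -0.0]
force: [-0.9, -0.4, -3.0]
gripper_width: 0.225
gripper_force: 58.8
```

Request:
drive_tool(increments=[[[0,0.005,0,0,0,0,255],[0,0.01,0,0,0,0,255],[0,0.01,0,0,0,0,255]]])

```text
time_s: 8.55
eef_pos: [0.5819, -0.0074, 0.0438]
tool_rot: [0.0, 0.83, 0.558, 0.0]
force: [0.1, -0.0, -3.0]
gripper_width: 0.225
gripper_force: 58.8
```

Not in contact yet, so I'll keep feeling forward.

Request:
drive_tool(increments=[[[0,0.005,0,0,0,0,255],[0,0.01,0,0,0,0,255],[0,0.01,0,0,0,0,255]]])

```text
time_s: 8.93
eef_pos: [0.5828, -0.0078, 0.0438]
tool_rot: [0.0, 0.83, 0.558, 0.0]
force: [-0.2, -0.3, -3.5]
gripper_width: 0.229
gripper_force: 58.8
```

Request:
drive_tool(increments=[[[0,0.006,0,0,0,0,255],[0,0.012,0,0,0,0,255],[0,0.012,0,0,0,0,255]]])

```text
time_s: 9.3
eef_pos: [0.584, -0.0083, 0.0438]
tool_rot: [0.0, 0.83, 0.558, 0.0]
force: [-0.5, -0.3, -3.5]
gripper_width: 0.222
gripper_force: 58.8
```

Request:
drive_tool(increments=[[[0,0.006,0,0,0,0,255],[0,0.012,0,0,0,0,255],[0,0.012,0,0,0,0,255]]])

```text
time_s: 9.68
eef_pos: [0.5851, -0.0087, 0.0438]
tool_rot: [0.0, 0.83, 0.558, 0.0]
force: [0.6, 0.6, -2.3]
gripper_width: 0.228
gripper_force: 58.8
```

Request:
drive_tool(increments=[[[0,0.006,0,0,0,0,255],[0,0.012,0,0,0,0,255],[0,0.012,0,0,0,0,255]]])

```text
time_s: 10.05
eef_pos: [0.5862, -0.0091, 0.0438]
tool_rot: [0.0, 0.83, 0.558, 0.0]
force: [0.1, 0.2, -3.8]
gripper_width: 0.225
gripper_force: 58.8
```

Request:
drive_tool(increments=[[[0,0.006,0,0,0,0,255],[0,0.012,0,0,0,0,255],[0,0.012,0,0,0,0,255]]])

```text
time_s: 10.42
eef_pos: [0.5873, -0.0096, 0.0438]
tool_rot: [0.0, 0.83, 0.558, 0.0]
force: [0.7, -1.0, -3.3]
gripper_width: 0.226
gripper_force: 58.8
```

Request:
drive_tool(increments=[[[0,0.006,0,0,0,0,255],[0,0.012,0,0,0,0,255],[0,0.012,0,0,0,0,255]]])

```text
time_s: 10.8
eef_pos: [0.5881, -0.0099, 0.0438]
tool_rot: [-0.0, 0.83, 0.558, -0.0]
force: [-1.1, 1.0, -0.7]
gripper_width: 0.229
gripper_force: 58.8
```

Request:
drive_tool(increments=[[[0,0.004,0,0,0,0,255],[0,0.007,0,0,0,0,255],[0,0.007,0,0,0,0,255]]])

```text
time_s: 11.18
eef_pos: [0.5885, -0.0101, 0.0438]
tool_rot: [-0.0, 0.83, 0.558, -0.0]
force: [-4.4, 2.0, 1.3]
gripper_width: 0.224
gripper_force: 59.0
```

Contact, about 4.8 N. A little more, then hold.

Request:
drive_tool(increments=[[[0,0.004,0,0,0,0,255],[0,0.004,0,0,0,0,255],[0,0.004,0,0,0,0,255],[0,0.004,0,0,0,0,255],[0,0.004,0,0,0,0,255],[0,0.004,0,0,0,0,255]]])

```text
time_s: 11.92
eef_pos: [0.5888, -0.0102, 0.0438]
tool_rot: [-0.0, 0.83, 0.558, -0.0]
force: [-5.6, 1.2, 1.8]
gripper_width: 0.224
gripper_force: 59.3
```

Request:
drive_tool(increments=[[[0,0.003,0,0,0,0,255],[0,0.003,0,0,0,0,255],[0,0.003,0,0,0,0,255],[0,0.003,0,0,0,0,255],[0,0.003,0,0,0,0,255]]])

```text
time_s: 12.55
eef_pos: [0.5889, -0.0103, 0.0438]
tool_rot: [-0.001, 0.83, 0.558, -0.0]
force: [-6.6, 2.6, 3.8]
gripper_width: 0.222
gripper_force: 59.4
```

Request:
drive_tool(increments=[[[0,-0.007,0,0,0,0,255],[0,-0.015,0,0,0,0,255],[0,-0.015,0.003,0,0,0,255],[0,-0.015,0.003,0,0,0,255]]])

```text
time_s: 13.05
eef_pos: [0.5884, -0.01, 0.0437]
tool_rot: [0.0, 0.83, 0.558, 0.0]
force: [-3.9, 1.7, 5.4]
gripper_width: 0.221
gripper_force: 59.6
```

Request:
drive_tool(increments=[[[0,-0.005,0,0,0,0,255],[0,-0.01,0,0,0,0,255],[0,-0.01,0,0,0,0,255]]])

```text
time_s: 13.42
eef_pos: [0.588, -0.0098, 0.0437]
tool_rot: [0.001, 0.83, 0.558, 0.0]
force: [-0.4, -0.4, 1.9]
gripper_width: 0.224
gripper_force: 59.4
```

Request:
drive_tool(increments=[[[0,0,0,0,0,0,150],[0,0,0,0,0,0,110],[0,0,0,0,0,0,110],[0,0,-0.15,0,0,0,110],[0,0,-0.4,0,0,0,110],[0,0,-0.6,0,0,0,110],[-0.3,-0.3,-0.6,0,0,0,110],[-0.6,-0.6,-0.6,0,0,0,110],[-0.76,-0.72,-0.6,0,0,0,110],[-0.76,-0.72,-0.6,0,0,0,110],[-0.76,-0.72,-0.6,0,0,0,110]]])

```text
time_s: 14.8
eef_pos: [0.4932, -0.0529, 0.1043]
tool_rot: [0.001, 0.83, 0.558, 0.001]
force: [-0.7, -0.1, -0.4]
gripper_width: 0.567
gripper_force: 0.0
```

Run:
```python
from h import *
w=get_image("wrist");o=monitor.get_obs();print(o["eef_pos"],o["tool_rot"],o["gripper_width"],o["force"])
cv2.imwrite("pics/w3.png",w["pixels"])
```

```text
[ 0.49323127 -0.05275179  0.10401475] [4.70324671e-04 8.29543923e-01 5.58441008e-01 5.47775968e-04] 0.5692184932557369 [-0.60663487  0.13367367  0.18296173]
```

View pics/w3.png

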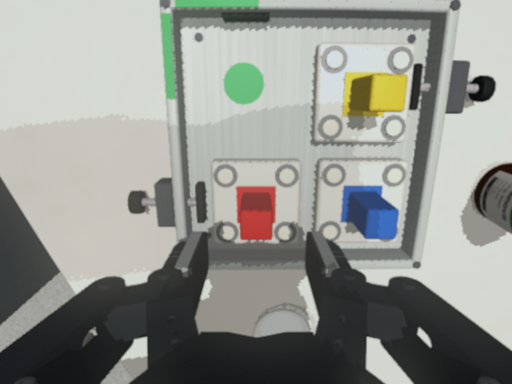

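Yellow stands home at D against its buffer at (415,87). Red, with its post top at (256,225), is centred between the fingers, and the green dot at (244,83) is free.

Request:
drive_tool(increments=[[[0,0,0.25,0,0,0,110],[0,0,0.5,0,0,0,110],[0,0,0.6,0,0,0,110],[0,0,0.6,0,0,0,110],[0,0,0.6,0,0,0,160],[0,0,0.6,0,0,0,180],[0,0,0.6,0,0,0,255],[0,0,0.6,0,0,0,255],[0,0,0.6,0,0,0,255],[0,0,0.6,0,0,0,255]]])

```text
time_s: 16.1
eef_pos: [0.4926, -0.0531, 0.0443]
tool_rot: [0.001, 0.83, 0.558, 0.001]
force: [-1.1, -0.4, 6.7]
gripper_width: 0.225
gripper_force: 59.3
```

Request:
drive_tool(increments=[[[0.06,0,-0.005,0,0,0,255],[0.14,0,-0.005,0,0,0,255],[0.22,0,-0.005,0,0,0,255],[0.3,0,-0.005,0,0,0,255],[0.38,0,-0.005,0,0,0,255],[0.46,0,-0.005,0,0,0,255],[0.54,0,-0.005,0,0,0,255],[0.62,0,-0.005,0,0,0,255],[0.67,0,-0.005,0,0,0,255],[0.7,0,-0.005,0,0,0,255],[0.7,0,-0.005,0,0,0,255],[0.7,0,-0.005,0,0,0,255]]])

```text
time_s: 17.6
eef_pos: [0.519, 0.0128, 0.0443]
tool_rot: [0.0, 0.829, 0.559, 0.001]
force: [0.4, 1.8, 5.1]
gripper_width: 0.225
gripper_force: 59.6
```

Request:
drive_tool(increments=[[[0.02,0,-0.004,0,0,0,255],[0.05,0,-0.004,0,0,0,255],[0.05,0,-0.004,0,0,0,255],[0.05,0,-0.004,0,0,0,255]]])

```text
time_s: 18.1
eef_pos: [0.5202, 0.0168, 0.0443]
tool_rot: [-0.0, 0.83, 0.558, 0.0]
force: [-0.1, 0.8, 0.6]
gripper_width: 0.226
gripper_force: 59.0
```

Request:
drive_tool(increments=[[[0.006,0,0,0,0,0,255],[0.012,0,0,0,0,0,255],[0.012,0,0,0,0,0,255]]])

```text
time_s: 18.48
eef_pos: [0.5206, 0.0177, 0.0443]
tool_rot: [-0.0, 0.83, 0.558, -0.0]
force: [0.1, 0.1, -0.0]
gripper_width: 0.222
gripper_force: 58.9
```

Request:
drive_tool(increments=[[[0.006,0,0,0,0,0,255],[0.012,0,0,0,0,0,255],[0.012,0,0,0,0,0,255]]])

```text
time_s: 18.85
eef_pos: [0.5211, 0.0189, 0.0443]
tool_rot: [-0.0, 0.83, 0.558, -0.0]
force: [0.7, 0.7, -1.0]
gripper_width: 0.228
gripper_force: 58.8
```

Request:
drive_tool(increments=[[[0.007,0,0,0,0,0,255],[0.014,0,0,0,0,0,255],[0.014,0,0,0,0,0,255]]])

```text
time_s: 19.23
eef_pos: [0.5216, 0.0202, 0.0443]
tool_rot: [-0.0, 0.83, 0.558, -0.0]
force: [-0.1, -0.3, -2.7]
gripper_width: 0.225
gripper_force: 58.6
```

Request:
drive_tool(increments=[[[0.007,0,0,0,0,0,255],[0.014,0,0,0,0,0,255],[0.014,0,0,0,0,0,255]]])

```text
time_s: 19.6
eef_pos: [0.5222, 0.0215, 0.0444]
tool_rot: [-0.0, 0.83, 0.558, -0.0]
force: [0.1, 0.1, -2.5]
gripper_width: 0.222
gripper_force: 58.6
```

Request:
drive_tool(increments=[[[0.007,0,0,0,0,0,255],[0.014,0,0,0,0,0,255],[0.014,0,0,0,0,0,255]]])

```text
time_s: 19.98
eef_pos: [0.5228, 0.0227, 0.0444]
tool_rot: [0.0, 0.83, 0.558, 0.0]
force: [0.6, 0.2, -2.7]
gripper_width: 0.22
gripper_force: 58.6
```

Request:
drive_tool(increments=[[[0.007,0,0,0,0,0,255],[0.014,0,0,0,0,0,255],[0.014,0,0,0,0,0,255]]])

```text
time_s: 20.35
eef_pos: [0.5233, 0.024, 0.0444]
tool_rot: [0.0, 0.83, 0.558, 0.0]
force: [-0.8, -0.7, -3.5]
gripper_width: 0.224
gripper_force: 58.6
```

Request:
drive_tool(increments=[[[0.006,0,0,0,0,0,255],[0.012,0,0,0,0,0,255],[0.012,0,0,0,0,0,255]]])

```text
time_s: 20.72
eef_pos: [0.5237, 0.0252, 0.0444]
tool_rot: [-0.0, 0.83, 0.558, 0.0]
force: [0.1, 0.2, -3.9]
gripper_width: 0.223
gripper_force: 58.6
```

Request:
drive_tool(increments=[[[0.006,0,0,0,0,0,255],[0.012,0,0,0,0,0,255],[0.012,0,0,0,0,0,255]]])

```text
time_s: 21.1
eef_pos: [0.5242, 0.0263, 0.0444]
tool_rot: [-0.0, 0.83, 0.558, 0.0]
force: [-0.3, 0.0, -2.4]
gripper_width: 0.222
gripper_force: 58.6
```

Request:
drive_tool(increments=[[[0.006,0,0,0,0,0,255],[0.012,0,0,0,0,0,255],[0.012,0,0,0,0,0,255]]])

```text
time_s: 21.48
eef_pos: [0.5246, 0.0274, 0.0444]
tool_rot: [0.0, 0.83, 0.558, 0.0]
force: [-0.9, -0.4, -2.8]
gripper_width: 0.223
gripper_force: 58.6
```

Request:
drive_tool(increments=[[[0.006,0,0,0,0,0,255],[0.012,0,0,0,0,0,255],[0.012,0,0,0,0,0,255]]])

```text
time_s: 21.85
eef_pos: [0.5251, 0.0285, 0.0444]
tool_rot: [-0.0, 0.83, 0.558, 0.0]
force: [0.2, -0.6, -2.6]
gripper_width: 0.225
gripper_force: 58.6
```

Request:
drive_tool(increments=[[[0.006,0,0,0,0,0,255],[0.012,0,0,0,0,0,255],[0.012,0,0,0,0,0,255]]])

```text
time_s: 22.22
eef_pos: [0.5256, 0.0296, 0.0444]
tool_rot: [0.0, 0.83, 0.558, 0.0]
force: [0.2, -0.6, -2.1]
gripper_width: 0.221
gripper_force: 58.6
```

Request:
drive_tool(increments=[[[0.005,0,0,0,0,0,255],[0.01,0,0,0,0,0,255],[0.01,0,0,0,0,0,255]]])

```text
time_s: 22.6
eef_pos: [0.5259, 0.0305, 0.0444]
tool_rot: [-0.0, 0.83, 0.558, 0.0]
force: [-1.1, 0.5, -2.7]
gripper_width: 0.225
gripper_force: 58.6
```

Request:
drive_tool(increments=[[[0.005,0,0,0,0,0,255],[0.01,0,0,0,0,0,255],[0.01,0,0,0,0,0,255]]])

```text
time_s: 22.98
eef_pos: [0.5262, 0.0313, 0.0444]
tool_rot: [0.0, 0.83, 0.558, -0.0]
force: [-0.6, -1.0, -1.8]
gripper_width: 0.224
gripper_force: 58.6
```

Request:
drive_tool(increments=[[[0.003,0,0,0,0,0,255],[0.006,0,0,0,0,0,255],[0.006,0,0,0,0,0,255]]])

```text
time_s: 23.35
eef_pos: [0.5264, 0.0317, 0.0444]
tool_rot: [0.0, 0.83, 0.558, -0.0]
force: [-1.5, -3.6, -1.1]
gripper_width: 0.222
gripper_force: 58.6
```

Contact, about 3.9 N.

Request:
drive_tool(increments=[[[0.004,0,0,0,0,0,255],[0.006,0,0,0,0,0,255],[0.006,0,0,0,0,0,255],[0.006,0,0,0,0,0,255],[0.006,0,0,0,0,0,255]]])

```text
time_s: 23.98
eef_pos: [0.5266, 0.0321, 0.0444]
tool_rot: [0.0, 0.83, 0.558, -0.0]
force: [-1.5, -5.6, -1.1]
gripper_width: 0.226
gripper_force: 58.8
```

Request:
drive_tool(increments=[[[0.003,0,0,0,0,0,255],[0.003,0,0,0,0,0,255],[0.003,0,0,0,0,0,255],[0.003,0,0,0,0,0,255],[0.003,0,0,0,0,0,255]]])

```text
time_s: 24.6
eef_pos: [0.5266, 0.0323, 0.0444]
tool_rot: [0.0, 0.83, 0.558, -0.0]
force: [-1.6, -5.8, -0.3]
gripper_width: 0.228
gripper_force: 58.8
```

Request:
drive_tool(increments=[[[-0.01,0,0,0,0,0,255],[-0.02,0,0.004,0,0,0,255],[-0.02,0,0.004,0,0,0,255],[-0.02,0,0.004,0,0,0,255]]])

```text
time_s: 25.1
eef_pos: [0.5264, 0.0312, 0.0443]
tool_rot: [-0.0, 0.83, 0.558, 0.0]
force: [-2.5, -0.1, 5.9]
gripper_width: 0.222
gripper_force: 59.6
```

Request:
drive_tool(increments=[[[0,0,0,0,0,0,150],[0,0,0,0,0,0,110],[0,0,0,0,0,0,110],[0,0,-0.15,0,0,0,110],[0,0,-0.4,0,0,0,110],[0,0,-0.6,0,0,0,110],[-0.3,0.26,-0.6,0,0,0,110],[-0.6,0.52,-0.6,0,0,0,110],[-0.9,0.77,-0.6,0,0,0,110],[-0.9,0.77,-0.6,0,0,0,110],[-0.9,0.77,-0.6,0,0,0,110]]])

```text
time_s: 26.48
eef_pos: [0.5633, -0.0811, 0.1045]
tool_rot: [-0.0, 0.83, 0.558, 0.0]
force: [0.3, 0.1, -0.1]
gripper_width: 0.564
gripper_force: 0.0
```

Run:
```python
from h import *
w=get_image("wrist");o=monitor.get_obs();print(o["eef_pos"],o["tool_rot"],o["gripper_width"],o["force"])
cv2.imwrite("pics/w4.png",w["pixels"])
```

```text
[ 0.56315751 -0.08067329  0.1043926 ] [-1.90466250e-04  8.29508190e-01  5.58494518e-01  5.67198760e-06] 0.5682902794106981 [ 0.57148906 -0.24638794  0.55698922]
```

View pics/w4.png

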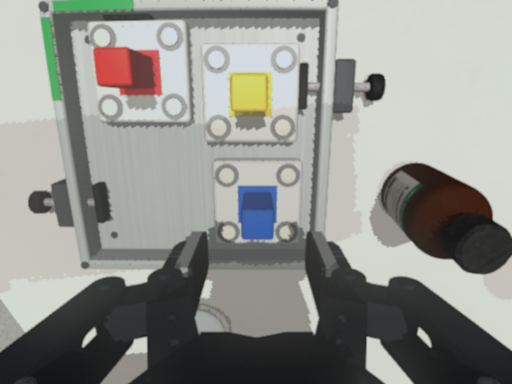

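Red is in the green corner, yellow home at D, and blue (258,222) is centred between the fingers with its way to B clear.

Request:
drive_tool(increments=[[[0,0,0.25,0,0,0,110],[0,0,0.5,0,0,0,110],[0,0,0.6,0,0,0,110],[0,0,0.6,0,0,0,110],[0,0,0.6,0,0,0,160],[0,0,0.6,0,0,0,180],[0,0,0.6,0,0,0,255],[0,0,0.6,0,0,0,255],[0,0,0.6,0,0,0,255],[0,0,0.6,0,0,0,255]]])

```text
time_s: 27.78
eef_pos: [0.5642, -0.0816, 0.0449]
tool_rot: [0.001, 0.83, 0.558, 0.001]
force: [-0.7, 0.2, 6.1]
gripper_width: 0.223
gripper_force: 60.0
```

Request:
drive_tool(increments=[[[0,-0.06,-0.008,0,0,0,255],[0,-0.14,-0.008,0,0,0,255],[0,-0.22,-0.008,0,0,0,255],[0,-0.3,-0.008,0,0,0,255],[0,-0.38,-0.008,0,0,0,255],[0,-0.46,-0.008,0,0,0,255],[0,-0.54,-0.008,0,0,0,255],[0,-0.62,-0.008,0,0,0,255],[0,-0.67,-0.008,0,0,0,255],[0,-0.7,-0.008,0,0,0,255],[0,-0.7,-0.008,0,0,0,255],[0,-0.7,-0.008,0,0,0,255]]])

```text
time_s: 29.28
eef_pos: [0.4983, -0.0549, 0.0449]
tool_rot: [-0.0, 0.83, 0.558, -0.0]
force: [-2.3, 1.3, 7.4]
gripper_width: 0.225
gripper_force: 60.1
```

Request:
drive_tool(increments=[[[0,0,-0.008,0,0,0,255],[0,-0.01,-0.008,0,0,0,255],[0,-0.01,-0.008,0,0,0,255]]])

```text
time_s: 29.65
eef_pos: [0.4973, -0.0546, 0.0452]
tool_rot: [-0.0, 0.83, 0.558, -0.0]
force: [-0.3, 0.4, -2.7]
gripper_width: 0.224
gripper_force: 58.6
```

Request:
drive_tool(increments=[[[0,-0.006,0,0,0,0,255],[0,-0.012,0,0,0,0,255],[0,-0.012,0,0,0,0,255]]])

```text
time_s: 30.02
eef_pos: [0.4966, -0.0542, 0.0456]
tool_rot: [-0.0, 0.83, 0.558, -0.0]
force: [0.3, 0.0, -4.3]
gripper_width: 0.225
gripper_force: 58.6
```

Request:
drive_tool(increments=[[[0,-0.006,0.003,0,0,0,255],[0,-0.012,0.003,0,0,0,255],[0,-0.012,0.003,0,0,0,255]]])

```text
time_s: 30.4
eef_pos: [0.4954, -0.0538, 0.0453]
tool_rot: [-0.0, 0.83, 0.558, -0.0]
force: [0.2, 0.3, -3.4]
gripper_width: 0.226
gripper_force: 58.6
```

Request:
drive_tool(increments=[[[0,-0.006,0,0,0,0,255],[0,-0.012,0,0,0,0,255],[0,-0.012,0,0,0,0,255]]])

```text
time_s: 30.78
eef_pos: [0.4944, -0.0533, 0.0453]
tool_rot: [-0.0, 0.83, 0.558, -0.0]
force: [-0.6, -0.3, -4.0]
gripper_width: 0.22
gripper_force: 58.6
```

Request:
drive_tool(increments=[[[0,-0.006,0,0,0,0,255],[0,-0.012,0,0,0,0,255],[0,-0.012,0,0,0,0,255]]])

```text
time_s: 31.15
eef_pos: [0.4932, -0.0528, 0.0453]
tool_rot: [-0.0, 0.83, 0.558, -0.0]
force: [0.0, -0.0, -2.7]
gripper_width: 0.221
gripper_force: 58.6
```

Request:
drive_tool(increments=[[[0,-0.006,0,0,0,0,255],[0,-0.012,0,0,0,0,255],[0,-0.012,0,0,0,0,255]]])

```text
time_s: 31.52
eef_pos: [0.4921, -0.0524, 0.0453]
tool_rot: [-0.0, 0.83, 0.558, -0.0]
force: [0.0, -0.6, -3.2]
gripper_width: 0.227
gripper_force: 58.6
```

Request:
drive_tool(increments=[[[0,-0.006,0,0,0,0,255],[0,-0.012,0,0,0,0,255],[0,-0.012,0,0,0,0,255]]])

```text
time_s: 31.9
eef_pos: [0.491, -0.052, 0.0453]
tool_rot: [-0.0, 0.83, 0.558, -0.0]
force: [-0.3, 0.9, -2.7]
gripper_width: 0.225
gripper_force: 58.6
```

Request:
drive_tool(increments=[[[0,-0.006,0,0,0,0,255],[0,-0.012,0,0,0,0,255],[0,-0.012,0,0,0,0,255]]])

```text
time_s: 32.28
eef_pos: [0.4899, -0.0515, 0.0453]
tool_rot: [-0.0, 0.83, 0.558, -0.0]
force: [0.3, 1.1, -2.7]
gripper_width: 0.225
gripper_force: 58.6
```

Request:
drive_tool(increments=[[[0,-0.006,0,0,0,0,255],[0,-0.012,0,0,0,0,255],[0,-0.012,0,0,0,0,255]]])

```text
time_s: 32.65
eef_pos: [0.4888, -0.0511, 0.0453]
tool_rot: [-0.0, 0.83, 0.558, -0.0]
force: [-0.7, 0.7, -3.4]
gripper_width: 0.22
gripper_force: 58.6
```

Request:
drive_tool(increments=[[[0,-0.006,0,0,0,0,255],[0,-0.012,0,0,0,0,255],[0,-0.012,0,0,0,0,255]]])

```text
time_s: 33.02
eef_pos: [0.4877, -0.0506, 0.0453]
tool_rot: [-0.0, 0.83, 0.558, -0.0]
force: [-0.4, -0.2, -3.4]
gripper_width: 0.224
gripper_force: 58.6
```

Request:
drive_tool(increments=[[[0,-0.006,0,0,0,0,255],[0,-0.012,0,0,0,0,255],[0,-0.012,0,0,0,0,255]]])

```text
time_s: 33.4
eef_pos: [0.4871, -0.0503, 0.0455]
tool_rot: [0.0, 0.83, 0.558, 0.0]
force: [2.1, -1.0, -3.7]
gripper_width: 0.222
gripper_force: 58.6
```

Contact at about 2.3 N.

Request:
drive_tool(increments=[[[0,-0.004,0.002,0,0,0,255],[0,-0.007,0.002,0,0,0,255],[0,-0.007,0.002,0,0,0,255]]])

```text
time_s: 33.78
eef_pos: [0.4866, -0.0501, 0.0453]
tool_rot: [0.0, 0.83, 0.558, 0.0]
force: [3.9, -1.6, -2.3]
gripper_width: 0.227
gripper_force: 58.7
```

Request:
drive_tool(increments=[[[0,-0.004,0,0,0,0,255],[0,-0.007,0,0,0,0,255],[0,-0.007,0,0,0,0,255],[0,-0.007,0,0,0,0,255],[0,-0.007,0,0,0,0,255],[0,-0.007,0,0,0,0,255]]])

```text
time_s: 34.52
eef_pos: [0.4863, -0.05, 0.0454]
tool_rot: [0.001, 0.83, 0.558, 0.001]
force: [5.0, -2.2, -3.2]
gripper_width: 0.224
gripper_force: 58.7
```

Request:
drive_tool(increments=[[[0,-0.004,0,0,0,0,255],[0,-0.006,0,0,0,0,255],[0,-0.006,0,0,0,0,255],[0,-0.006,0,0,0,0,255],[0,-0.006,0,0,0,0,255],[0,-0.006,0,0,0,0,255]]])

```text
time_s: 35.28
eef_pos: [0.486, -0.0499, 0.0454]
tool_rot: [0.001, 0.83, 0.558, 0.001]
force: [6.1, -2.7, -3.1]
gripper_width: 0.225
gripper_force: 58.6
```

Request:
drive_tool(increments=[[[0,0.01,0,0,0,0,255],[0,0.022,0,0,0,0,255],[0,0.022,0.006,0,0,0,255],[0,0.022,0.006,0,0,0,255]]])

```text
time_s: 35.78
eef_pos: [0.4869, -0.0502, 0.0449]
tool_rot: [0.0, 0.83, 0.558, 0.0]
force: [1.5, -1.3, 5.1]
gripper_width: 0.221
gripper_force: 60.1
```

Request:
drive_tool(increments=[[[0,0.004,-0.002,0,0,0,255],[0,0.004,-0.002,0,0,0,255],[0,0.004,-0.002,0,0,0,150],[0,0.004,-0.002,0,0,0,110],[0,0.004,-0.002,0,0,0,110],[0,0.004,-0.15,0,0,0,110],[0,0.004,-0.5,0,0,0,110],[0,0.004,-1,0,0,0,110],[0,0.004,-1,0,0,0,110]]])

```text
time_s: 36.9
eef_pos: [0.4897, -0.051, 0.1488]
tool_rot: [0.003, 0.83, 0.558, 0.002]
force: [1.2, -0.8, -0.2]
gripper_width: 0.573
gripper_force: 0.0
```

Request:
drive_tool(increments=[[[0,0.3,-0.3,0,0,0,110],[0.4,0.4,-0.6,0,0,0,110],[0.4,0.4,-0.6,0,0,0,110],[0.4,0.4,-0.6,0,0,0,110]]])

```text
time_s: 37.4
eef_pos: [0.5384, -0.0283, 0.2038]
tool_rot: [-0.0, 0.829, 0.559, -0.001]
force: [-0.9, -0.6, -0.5]
gripper_width: 0.57
gripper_force: 0.0
```

Run:
```python
from h import *
w=get_image("wrist");o=monitor.get_obs();print(o["time_s"],o["eef_pos"],o["gripper_width"],o["force"])
cv2.imwrite("pics/w5.png",w["pixels"])
```

```text
37.45 [ 0.53805267 -0.02852616  0.20356314] 0.5689372044816718 [ 0.13665322  0.20333059 -0.20078037]
```

View pics/w5.png

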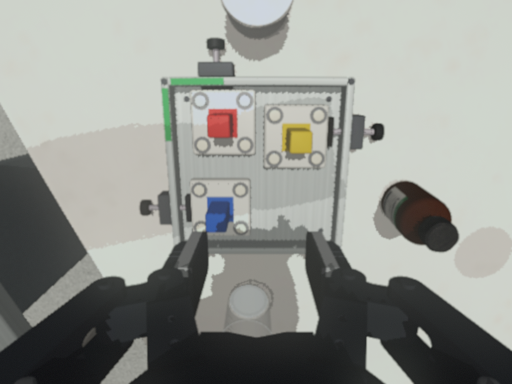

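Red (221,124) is at A, yellow (299,139) at D and blue (219,212) at B, each against its buffer. Place C is empty, the bystanders stand as before, and the gripper is clear.

```bash
python3 -c "
from station import job
print(job.sign_off())"
```

```text
the job is handed in; nothing more can be done
None
```

The job is handed in at about 37 s: red is home at A, yellow at D and blue at B, each pressed at roughly 6–7 N by the wrist force reading (stop 2, under red, nearer 6 N) and released; the sign-off returned no verdict.

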